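# Close the specimen chamber and swing the camera mirror onto its calibration ball

## Task

First lower the open lid of the specimen chamber gently until it is fully closed, so that the white calibration ball on it stands upright. Then swing the slanted mirror on top of the upward-looking camera by its crank knob until the camera sees the ball reflected in the middle of the mirror, that is, the mirror faces the ball squarely. The mirror springs back when let go, so finish still holding it there, steady, and leave the loose objects lying nearby alone.

Things in the scene. Friction and masses are not known exactly. Their poses are not given: they have to be found in the camera images.
- lid (a joint): Opening angle of the grey lid (rad) of the black specimen chamber, an open box 140 x 150 x 60 mm (x, y, z) bolted to the table. 0 = closed, lying flat on the rim; it starts at 0.9 to 1.4, standing up (1.57 = vertical). A stiff friction hinge on the chamber's far rim holds it at any angle; about 2 to 3 N at the tab, pushed from the outer face, closes it.
- lid_hinge (a point): Middle of the lid's hinge line, at rim height (60 mm above the table), fixed to the chamber. Its y runs along the hinge line, its -x points from the hinge across the chamber to the front rim (140 mm away, towards the robot), z up.
- lid_tab (a point): Middle of the outer face (upper when closed) of the lid's finger tab, 150 mm from the hinge line. The lid is a plate 140 x 150 x 8 mm; the tab, 50 mm wide, 8 mm thick, carries on its free edge to 160 mm from the hinge. Axes: -x from hinge to tab, z out of the outer face. Closed, its height is 68 mm. With the lid open the outer face looks away from the robot.
- ball (a point): Centre of the white ceramic calibration ball, 32 mm diameter, on a thin 8 mm post fixed to the lid's outer face, 45 mm from the hinge line, on the lid's middle, 57 mm above the outer face. With the lid closed its centre is 125 mm above the table, level with the mirror.
- mirror (a point): Centre of the slanted mirror (56 x 54 mm, at 45 degrees between black cheeks), on the head's vertical turning axis, 125 mm above the table. x = level direction in which the camera looks out by way of the mirror (the head's open side), z up; turns with the head. The ball is in the middle of the mirror when it lies on this x axis. Head: 62 mm wide, top at 149 mm.
- camera: Upward-looking camera under the mirror head: black cylinder 72 mm diameter, 90 mm tall, on a 100 mm square base plate bolted to the table. Origin at table height on the head's turning axis; x = the way the parked mirror looks.
- head (a joint): Turn of the mirror head about its vertical axis (rad), 0 as parked, growing anticlockwise seen from above, range -2.2 to 2.2. A spring (0.05 N m per rad) brings it back to 0 when let go. The ball may lie to either side; the turn needed is about 1.0 to 2.0 either way.
- knob_mid (a point): Mid-height (175 mm above the table) of the crank knob, an upright black cylinder 16 mm diameter, from 153 to 199 mm high, standing 58 mm behind the mirror axis (exactly opposite to the way the mirror looks), on an arm whose top is 149 mm high. It spins freely on its own pin: it can be pinched from above and carried round the axis without turning the gripper.
- objective: Bystander: loose steel microscope objective, 32 mm diameter, 46 mm tall, upright; origin under its centre.
- screwdriver: Bystander: loose screwdriver 150 mm long with green handle, lying; x along its length.
- dish: Bystander: small clear covered dish, 54 mm diameter, 12 mm high; origin under its centre.
Mind the look-alikes: they are no part of the job. What is shaped like the part that bears lid but blue or orange is not meant.

How it is judged:
By the outcome, as a careful person would: the job done as asked, in the order asked, and still so for the second after the job is handed in, while the arm keeps its last pose, push and grip.
It also fails if it takes over 58 s, if anything falls off the work surface, if the arm or the gripper's body presses on something with over 40 N, if the wrist force passes 120 N, or if a joint passes its speed limit or range.

## Robot

A 7-joint arm with a two-finger parallel gripper is mounted at the origin on the work surface. World frame = base frame: x ahead of the robot, y to its left, z up, the work surface at z = 0. Lengths are in m, angles in rad, forces in N, time in s.
With the tool pointing down it reaches from about 0.375 to 0.925 m from the base axis. Payload 3.1 kg.
Tool frame: the origin (TCP) lies between the finger pads; the fingertips stand 19 mm ahead of it and the grasp point (between the pads) is the TCP; z points along the fingers, y is the direction in which the jaws open and shut (so a half turn about z gives the same grasp; the last joint's range is limited). The gripper opens to 85 mm and grips with 20 to 120 N. Pads are 22 mm wide; open, the fingers measure 114 mm over their backs; the gripper's body (76 mm by 85 mm) begins 54 mm behind the grasp point. The pads swing forward as they close: fully open they stand 13 mm farther back than shut.
Start: joints at [-1.384, 0.383, 0.044, 1.598, -0.018, 1.161, -0.05], TCP at [0.183, 0.624, 0.213] pointing down, gripper open.
Joint ranges: [-2.61, 2.61], [-0.41, 2.15], [-1.48, 1.57], [0, 2.5], [-1.57, 4.71], [0.05, 1.97], [-2.85, 2.85]. Speed limits (rad/s): [2.79, 2.79, 3.14, 3.14, 3.14, 3.14, 3.14].

## Interface

Orientations are given as a unit quaternion [x, y, z, w].
In Python, from bench import move_ptp, movel, move_j, move_gripper, pause, inverse_kinematics, read_camera, camera_params, MotionError, sign_off, look_for, tip_of, read_time_s, read_qpos, read_joint_vel, read_effort, read_eef_pos, read_tcp_rot, read_ft_force, read_ft_torque, read_finger_gap gives the robot as it stands. Calls block until the motion is done:
- move_ptp(position, orientation): joint-space move of the TCP to a pose.
- movel(position, orientation=None, speed=0.15): straight line of the TCP; orientation=None keeps the orientation; speed is the mean speed in m/s.
- move_j(angles): joint-space move.
- move_gripper(opening, effort=None): finger opening in m; effort is the grip in N (None keeps the last); returns when the fingers have stopped.
- pause(seconds).
- inverse_kinematics(position, orientation): joint angles nearest the present ones, or None.
- read_camera(name): name is "scene" or "top"; returns the picture (384x512x3 uint8, red, green, blue); there is no depth.
- camera_params(name): a dict with "K" (3x3 intrinsics, pixels), "camera_from_world" (4x4, takes a point from world to camera coordinates). Camera axes: x right, y down, z forward; pixel columns grow to the right and rows downward; lengths in m; the calibration is good to about 2 mm. A picture is of the moment at which its call begins. camera_params takes no time and is no camera call.
A pose or a line that the arm cannot do raises MotionError and nothing moves.
- sign_off(): hands the job in, once; it reports no verdict.
Trained networks look in the newest picture that a camera, given by its name, has taken for a name from the list of things; names that differ only in an ending like _2 or _b are one class to them, and where a whole thing is asked for, a point or a joint stands for the part that bears it (a point fixed in the world has none). Each returns a list of dicts, best first, with "confidence" (0 to 1); they miss things now and then, are a little off and sometimes report something else, mostly with a low value. They report only what shows in the picture. A call takes as long as a camera call. They do not tell look-alikes from the thing itself.
- look_for(camera, name): "at" ([column, row] in pixels, amid what is visible of it).
- tip_of(camera, name): "at" ([column, row] in pixels: a listed point, or the origin of a listed thing).
Readings, each from a call of its own:
- read_time_s(): time.
- read_qpos(): joint angles.
- read_joint_vel(): joint speeds.
- read_effort(): joint torques, N m.
- read_eef_pos(): TCP position.
- read_tcp_rot(): TCP orientation.
- read_ft_force(): force on the tool from outside, world axes, zero at the start.
- read_ft_torque(): the same for the moment, N m.
- read_finger_gap(): finger opening in m.
Only numpy, scipy, OpenCV 4.12 (cv2) and the standard library are available. Lean on these libraries where they do the work, as an engineer would, in place of code of your own. Each camera call takes 0.05 s, during which the arm holds its last target. There are 200 camera calls.

## Working session

There is one attempt and no reset: what is moved stays moved. The work goes in short steps, each a Python script; the robot and the scene stay as the last script left them, time stands still between calls to the robot, and variables do not carry over. Pictures are saved under pics/ and viewed, about 8 in all and at most 12, crops included, and the job is handed in when it is done.

```bash
ls; mkdir -p pics
cat > h.py <<'E'
import numpy as np, cv2
from bench import *
def ray(cam,px):
    P=camera_params(cam);K=np.array(P["K"]);T=np.array(P["camera_from_world"])
    d=T[:3,:3].T@np.linalg.solve(K,[px[0],px[1],1.]);o=-T[:3,:3].T@T[:3,3];return o,d/np.linalg.norm(d)
def onz(cam,px,z):
    o,d=ray(cam,px);return o+d*(z-o[2])/d[2]
def proj(cam,p):
    P=camera_params(cam);c=np.array(P["camera_from_world"])@np.append(p,1);u=np.array(P["K"])@c[:3];return u[:2]/u[2]
def tri(a,b):
    (o1,d1),(o2,d2)=ray("scene",a),ray("top",b)
    A=np.stack([d1,-d2],1);s=np.linalg.lstsq(A,o2-o1,rcond=None)[0]
    p,q=o1+s[0]*d1,o2+s[1]*d2;return (p+q)/2,np.linalg.norm(p-q)
def snap(cam,f,scale=1,box=None):
    im=read_camera(cam)[:,:,::-1]
    if box: im=im[box[1]:box[3],box[0]:box[2]]
    cv2.imwrite(f,cv2.resize(im,None,fx=scale,fy=scale,interpolation=cv2.INTER_CUBIC))
E
python3 - <<'E'
from h import *
ims=[]
for c in("scene","top"):
    snap(c,f"pics/{c}0.png",1.5)
    P=camera_params(c);print(c,np.round(ray(c,(256,192)),3).tolist())
    for n in("lid_hinge","lid_tab","ball","mirror","camera","knob_mid","objective","screwdriver","dish"):
        print(n,[(np.round(r["at"]).tolist(),round(r["confidence"],2)) for r in tip_of(c,n)[:4]])
    print("lid look",[(np.round(r["at"]).tolist(),round(r["confidence"],2)) for r in look_for(c,"lid")[:4]])
print(read_time_s(),read_tcp_rot())
E
```

```text
pics
scene [[1.301, -0.075, 1.002], [-0.623, 0.162, -0.765]]
lid_hinge [([288.0, 205.0], 0.9), ([370.0, 173.0], 0.76), ([376.0, 268.0], 0.71)]
lid_tab [([287.0, 150.0], 0.93), ([352.0, 216.0], 0.8), ([352.0, 135.0], 0.79), ([222.0, 234.0], 0.33)]
ball [([293.0, 200.0], 0.62), ([373.0, 231.0], 0.62), ([366.0, 143.0], 0.6)]
mirror [([111.0, 213.0], 0.83), ([290.0, 205.0], 0.59)]
camera [([123.0, 237.0], 0.83)]
knob_mid [([103.0, 184.0], 0.93)]
objective [([223.0, 232.0], 0.61)]
screwdriver []
dish [([222.0, 266.0], 0.79), ([293.0, 198.0], 0.52)]
lid look [([365.0, 239.0], 0.86), ([288.0, 183.0], 0.84), ([360.0, 154.0], 0.71)]
top [[0.5, 0.101, 0.979], [0.09, -0.015, -0.996]]
lid_hinge [([156.0, 104.0], 0.93), ([212.0, 182.0], 0.92), ([110.0, 208.0], 0.71)]
lid_tab [([111.0, 269.0], 0.9), ([154.0, 160.0], 0.86)]
ball [([102.0, 232.0], 0.89), ([153.0, 110.0], 0.81), ([215.0, 163.0], 0.78)]
mirror [([394.0, 202.0], 0.59)]
camera [([378.0, 203.0], 0.84)]
knob_mid [([405.0, 224.0], 0.87)]
objective [([281.0, 187.0], 0.63)]
screwdriver [([293.0, 235.0], 0.9)]
dish [([289.0, 147.0], 0.63)]
lid look [([112.0, 240.0], 0.89), ([156.0, 128.0], 0.8), ([210.0, 194.0], 0.62)]
1.1 [ 1.41876754e-01  9.89884330e-01 -5.65210024e-06  1.79390998e-06]
```

View pics/scene0.png

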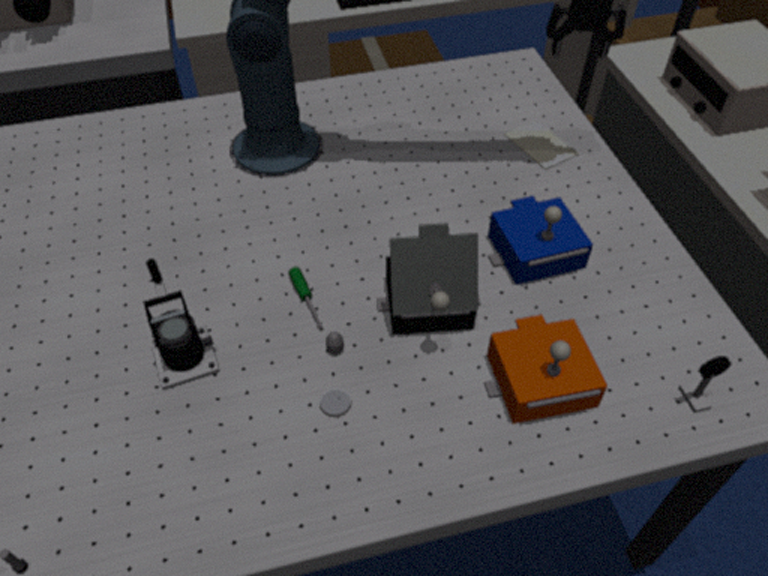

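View pics/top0.png

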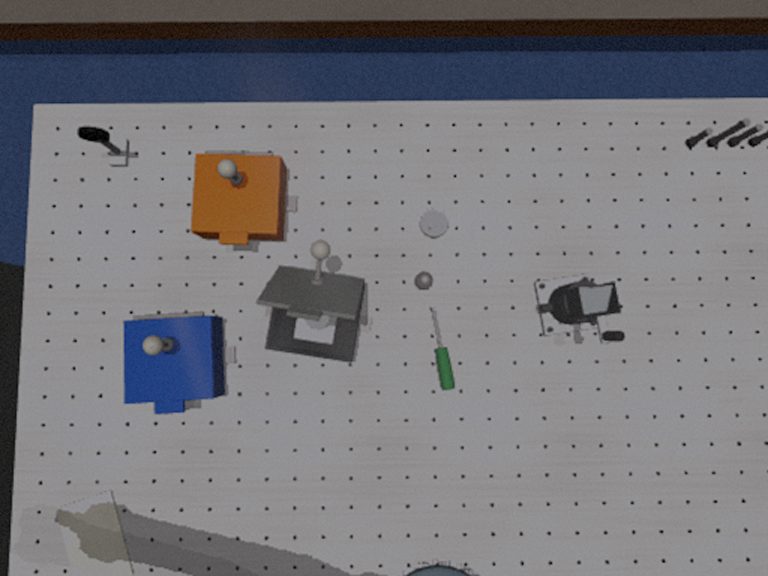

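Candidates for the lid (scene pixels): grey (288,183), blue look-alike (360,154), orange look-alike (365,239). By the description I choose the grey one, and check it now in a close crop.

Run:
```python
from h import *
a=read_camera("scene")[140:240,245:330];b=read_camera("top")[150:250,165:250]
c=read_camera("scene")[165:265,85:160];d=read_camera("top")[175:245,345:425]
f=lambda i,s:cv2.resize(i[:,:,::-1],s,interpolation=cv2.INTER_CUBIC)
m=np.vstack([np.hstack([f(a,(340,400)),f(b,(340,400))])])
m2=np.hstack([f(c,(300,400)),f(d,(457,400))])
cv2.imwrite("pics/c1.png",m);cv2.imwrite("pics/c2.png",m2)
print("hinge",tri((288,205),(212,182)),onz("top",(212,182),.06),onz("scene",(288,205),.06))
print("ball",tri((293,200),(213.5,166.5)))
print("tab",tri((288,150),(203,210)))
print("knob",tri((103,181),(409,224)),onz("top",(409,224),.175))
print("cam",onz("scene",(123,237),0),onz("top",(378,203),0))
print("mirror",tri((111,213),(394,202)))
for n,p in(("objective",(281,187)),("screwdriver",(293,235)),("dish",(289,147))):print(n,onz("top",p,.0))
```

```text
hinge (array([0.60825345, 0.19578695, 0.07327827]), np.float64(0.00886245538107849)) [0.61080507 0.20160348 0.06      ] [0.59789994 0.19512253 0.06      ]
ball (array([0.63979311, 0.19052749, 0.13230805]), np.float64(0.0009482004871160908))
tab (array([0.53256532, 0.20687508, 0.19864078]), np.float64(0.0012360353102263283))
knob (array([ 0.496379  , -0.25503193,  0.17373921]), np.float64(0.003380095404675522)) [ 0.4960237  -0.25627904  0.175     ]
cam [ 0.54690911 -0.24675836  0.        ] [ 0.55410342 -0.25113462  0.        ]
mirror (array([ 0.54988055, -0.25141401,  0.11059804]), np.float64(0.0009521438222764371))
objective [0.60182614 0.01679668 0.        ]
screwdriver [ 0.46921953 -0.01342973  0.        ]
dish [ 0.71448938 -0.00796526  0.        ]
```

View pics/c1.png

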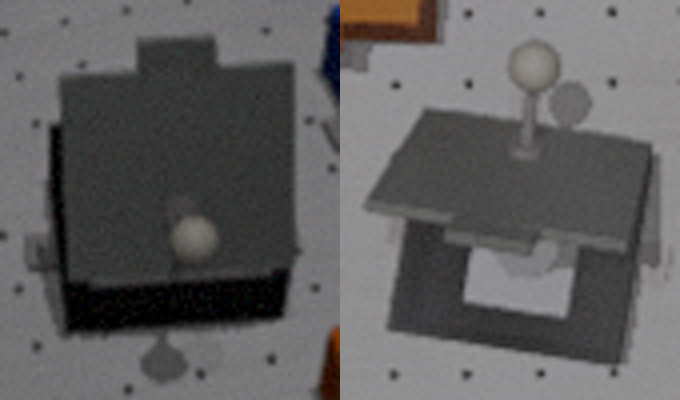

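View pics/c2.png

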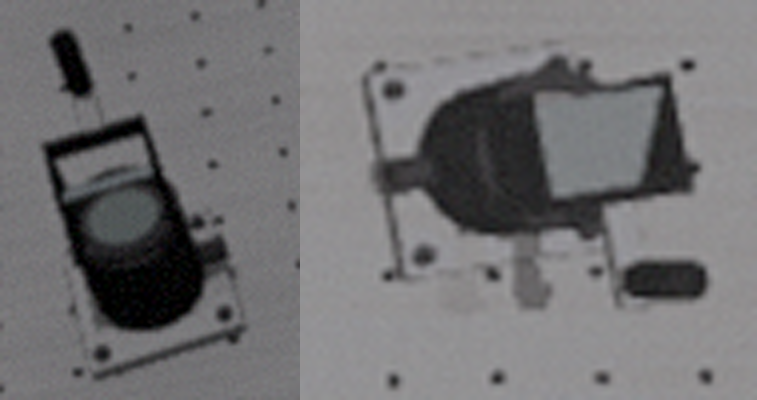

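The crops confirm the grey lid: open, ball at top (213,166.5) and scene (293.5,200). The knob is at scene ~(103,181), top ~(409,224), and the mirror is parked facing away from the robot. Next I fit models to the edge points.

```bash
cat >> h.py <<'E'
def lidpt(hx,hy,yaw,a,r,y,h):
    x=-r*np.cos(a)+h*np.sin(a);z=.06+r*np.sin(a)+h*np.cos(a)
    c,s=np.cos(yaw),np.sin(yaw);return np.array([hx+c*x-s*y,hy+s*x+c*y,z])
E
cat > fit.py <<'E'
from h import *
from scipy.optimize import least_squares
L=[("scene",(260,158.8),.14,-.075,.008),("scene",(318.8,155.5),.14,.075,.008),("scene",(279.3,150),.16,-.025,.008),("scene",(298.8,149.5),.16,.025,.008),
("scene",(293.5,199.8),.045,0,.065),("top",(213.3,166.5),.045,0,.065),("top",(186.3,177),0,.075,.008),("top",(243,186.3),0,-.075,.008),("top",(171.5,201),.14,.075,.008),("top",(237.8,209.5),.14,-.075,.008)]
R=[("top",(177,232.5),.14,.075,0),("top",(234.5,240.5),.14,-.075,0)]
def f(p):
    return np.concatenate([proj(c,lidpt(*p,*q))-u for c,u,*q in L]+[proj(c,lidpt(*p[:3],0,*q))-u for c,u,*q in R])
s=least_squares(f,[.6,.2,-.1,1.1],loss="soft_l1");print("lid",s.x);print(np.round(f(s.x).reshape(-1,2),1).tolist())
ball=lidpt(*s.x[:3],0,.045,0,.065);print("ball closed",ball,"tab",lidpt(*s.x,.15,0,.008))
# camera: scene crop off (85,165)/4 ; top crop off (345,175)/5.714
S=lambda x,y:(85+x/4,165+y/4);T=lambda x,y:(345+(x-300)/5.714,175+y/5.714)
Q=[("scene",S(64,35),-.058,0,.199),("scene",S(81,92),-.058,0,.153),("top",T(697,280),-.058,0,.199),("top",T(633,280),-.058,0,.153),
("scene",S(97,377),.05,-.05,.005),("scene",S(243,325),.05,.05,.005),("top",T(366,75),.05,.05,.005),("top",T(402,277),.05,-.05,.005)]
def g(p):
    c,s=np.cos(p[2]),np.sin(p[2]);return np.concatenate([proj(k,[p[0]+c*x-s*y,p[1]+s*x+c*y,z])-u for k,u,x,y,z in Q])
t=least_squares(g,[.55,-.25,.1],loss="soft_l1");print("cam",t.x);print(np.round(g(t.x).reshape(-1,2),1).tolist())
d=ball[:2]-t.x[:2];phi=np.arctan2(d[1],d[0]);print("phi",phi,"turn",phi-t.x[2])
for w in(0,1):print("knob",t.x[:2]-.058*np.array([np.cos([t.x[2],phi][w]),np.sin([t.x[2],phi][w])]))
E
python3 fit.py
```

```text
lid [ 0.60697676  0.19632786 -0.15813841  1.04405639]
[[-1.0, 0.4], [-0.7, -0.4], [-0.8, 0.1], [-0.5, -0.8], [-0.5, 0.5], [-0.2, -0.1], [-0.6, -0.5], [-0.1, -1.5], [-0.8, -0.9], [-0.8, 0.3], [-0.4, 0.3], [-0.1, 0.8]]
ball closed [0.56253827 0.20341446 0.125     ] tab [0.53933932 0.207114   0.19368933]
cam [ 0.55353401 -0.24472637  0.15110249]
[[-0.8, -0.1], [-0.1, -1.8], [-1.9, -0.1], [0.3, -0.1], [-0.8, -0.2], [0.9, -0.1], [-1.4, 0.1], [27.6, -41.1]]
phi 1.5507065628479357 turn 1.399604072866067
knob [ 0.49619488 -0.253457  ]
knob [ 0.55236888 -0.30271467]
```

```bash
sed -i 's/T(402,277),.05,-.05/T(402,277),-.05,.05/; s/S=lambda x,y:(85+x\/4,165+y\/4);T=lambda x,y:(345+(x-300)\/5.714,175+y\/5.714)/S=lambda x,y:(84.625+x\/4,164.625+y\/4);T=lambda x,y:(344.59+(x-300)\/5.714,174.59+y\/5.714)/' fit.py
sed -i 's/^def f(p)/L=[(l[0],np.array(l[1])-.375,*l[2:]) for l in L];R=[(l[0],np.array(l[1])-.375,*l[2:]) for l in R]\ndef f(p)/' fit.py
python3 fit.py
```

```text
lid [ 0.6073835   0.19654727 -0.15897718  1.03862013]
[[-0.5, 0.7], [-0.3, -0.1], [-0.3, 0.4], [0.0, -0.4], [0.0, 0.8], [0.1, 0.2], [-0.3, -0.3], [0.2, -1.2], [-0.6, -0.5], [-0.6, 0.8], [-0.1, 0.5], [0.2, 1.1]]
ball closed [0.56295096 0.20367115 0.125     ] tab [0.53903853 0.20750504 0.19331501]
cam [ 0.55429034 -0.24577061  0.14189126]
[[-0.6, 0.6], [0.0, -1.2], [-1.3, 0.0], [0.9, 0.1], [-1.0, 0.4], [0.8, 0.8], [-0.5, 0.1], [-0.2, 0.6]]
phi 1.5515289800412744 turn 1.4096377182845172
knob [ 0.49687322 -0.25397271]
knob [ 0.5531729  -0.30375984]
```

```bash
cat > lid.py <<'E'
from h import *
p=(0.6073835,0.19654727,-0.15897718);q=[np.sin(.159/2),np.cos(.159/2),0,0]
def tcp(a,h=.008,r=.147):
    c=lidpt(*p,a,r,0,h);return c+np.array([.011*np.cos(p[2]),.011*np.sin(p[2]),.019])
move_gripper(0.0,30)
a=tcp(1.04,.03);move_ptp([a[0]+.01,a[1],.30],q);movel(a,speed=.15)
print(read_time_s(),read_ft_force())
for a in np.append(np.linspace(1.04,0.02,9),[0.0]):
    movel(tcp(a),speed=.06);f=read_ft_force();print(round(a,2),np.round(f,1),np.round(read_eef_pos(),4))
    if np.linalg.norm(f)>25:break
for d in(1,2,3,4):
    if read_ft_force()[2]>8:break
    t=tcp(0);t[2]-=.001*d;movel(t,speed=.02);print(d,read_ft_force().round(1),read_eef_pos()[2])
print(read_time_s());snap("scene","pics/s2.png",4,(230,120,400,250));snap("top","pics/t2.png",1)
E
python3 lid.py
```

```text
4.85 [ 0.6682851  -0.02935482  0.3749311 ]
1.04 [-0.  -0.3 -0.4] [0.5512 0.2057 0.2098]
0.91 [-0.1  0.1 -0.9] [0.5352 0.2082 0.1999]
0.78 [0.1 0.7 0.8] [0.5207 0.2105 0.1882]
0.66 [-0.2 -0.3  0.9] [0.5077 0.2125 0.1747]
0.53 [ 0.1 -0.5 -0.2] [0.4965 0.2142 0.1597]
0.4 [ 0.3 -0.4  0.2] [0.4873 0.2156 0.1434]
0.28 [-0.1  0.8  0.6] [0.4802 0.2167 0.1261]
0.15 [0.1 0.6 0.4] [0.4754 0.2174 0.1079]
0.02 [-1.2 -0.6 -0.2] [0.4728 0.2178 0.0893]
0.0 [ 0.6 -1.2 -0.8] [0.4731 0.2181 0.087 ]
1 [ 0.2 -0.1 -0.5] 0.08605828409798186
2 [ 0.1 -0.5 -0.5] 0.08495598409314989
3 [-0.3 -0.2 -0.3] 0.08391411100087376
4 [ 0.1 -0.   0.4] 0.08292750164830073
10.35
```

View pics/s2.png

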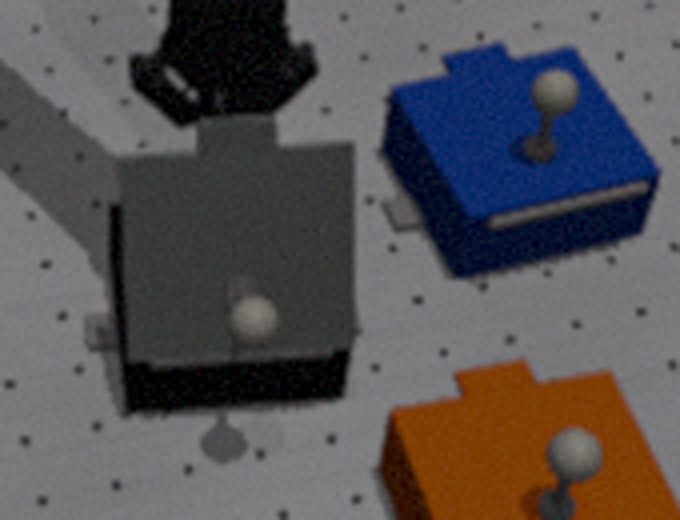

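The lid has not moved (tab still at scene (289,149)). The fingers appear to stand open on either side of the tab, so the gripper probably never closed. I'll check this and back out towards the robot first.

Run:
```python
from h import *
print(read_finger_gap())
p=read_eef_pos();movel([p[0]-.05,p[1]+.008,p[2]]);movel([p[0]-.05,p[1]+.008,.30],speed=.25)
print(read_time_s())
print(move_gripper(0.0,30));print(read_finger_gap(),read_time_s())
if read_finger_gap()>.02:
    print(move_gripper(0.005,60));print(read_finger_gap(),read_time_s())
snap("scene","pics/s3.png",1.5)
```

```text
1.4556688148993766e-05
11.9583
False
7.837385540743897e-06 12.175
```

View pics/s3.png

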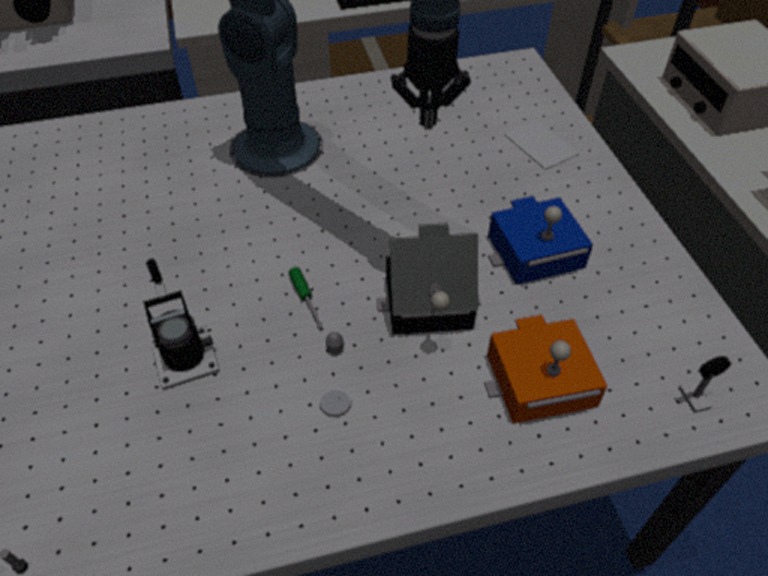

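The gripper was in fact closed (gap 0), and those were only its linkages. I check whether the calibration agrees with the arm: project the TCP and tip into both pictures.

Run:
```python
from h import *
P=read_eef_pos();print(P,read_tcp_rot())
a=read_camera("scene").copy();b=read_camera("top").copy()
for n,i in(("scene",a),("top",b)):
    for z,c in((0,(255,0,0)),(-.019,(255,255,0))):
        u=proj(n,P+[0,0,z]);print(n,u.round(1));cv2.circle(i,tuple(int(round(v)) for v in u),1,c,-1)
    L=(0.6073835,0.19654727,-0.15897718,1.0386)
    for r,y in((.14,.075),(.14,-.075),(.16,.025),(.16,-.025),(0,.075),(0,-.075)):
        u=proj(n,lidpt(*L,r,y,.008));cv2.circle(i,tuple(int(round(v)) for v in u),1,(0,255,0),-1)
f=lambda i,w:cv2.resize(i[:,:,::-1],w,interpolation=cv2.INTER_CUBIC)
cv2.imwrite("pics/c4.png",np.hstack([f(a[30:240,245:345],(286,600)),f(b[150:350,130:260],(390,600))]))
```

```text
[0.42246224 0.22560686 0.29866778] [ 7.94282711e-02  9.96839684e-01 -9.70925859e-04 -9.22812086e-04]
scene [284.1  90.1]
scene [283.7  96.2]
top [185.5 266.4]
top [187.3 265.3]
```

View pics/c4.png

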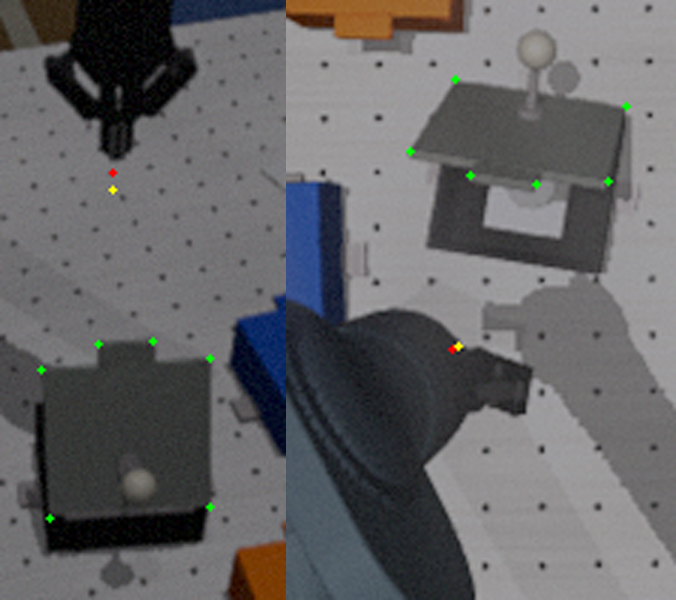

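Run:
```python
from h import *
for n in("scene","top"):
    P=camera_params(n);print(n,np.array(P["K"]).round(1).tolist(),[proj(n,p).round(1).tolist() for p in([0,0,0],[.1,0,0],[0,.1,0],[0,0,.0])])
print(onz("scene",(285.2,84.9),.28),onz("scene",(285.2,84.9),.31))
print(np.round(read_qpos(),3),read_time_s())
snap("scene","pics/s5.png");snap("top","pics/t5.png")
a=cv2.imread("pics/s5.png");b=cv2.imread("pics/t5.png")
for n,i in(("scene",a),("top",b)):
    for t in np.arange(0,6.3,.1):
        u=proj(n,[.1*np.cos(t),.1*np.sin(t),0]);cv2.circle(i,tuple(int(round(v)) for v in u),1,(0,255,255),-1)
    for x in np.arange(.3,1.1,.1):
        for y in np.arange(-.5,.6,.1):
            u=proj(n,[x,y,0]);cv2.circle(i,tuple(int(round(v)) for v in u),1,(0,0,255),-1)
cv2.imwrite("pics/c5.png",np.hstack([cv2.resize(a,(400,300)),cv2.resize(b,(400,300))])); cv2.imwrite("pics/c5.png",np.vstack([cv2.resize(a[60:200],(768,210)),cv2.resize(b[120:],(768,396))]))
```

```text
scene [[453.2, 0.0, 251.5], [0.0, 453.2, 190.7], [0.0, 0.0, 1.0]] [[183.7, 97.5], [188.1, 115.6], [211.6, 93.0], [183.7, 97.5]]
top [[355.0, 0.0, 253.9], [0.0, 355.0, 188.9], [0.0, 0.0, 1.0]] [[292.1, 416.3], [291.2, 376.2], [253.8, 417.0], [292.1, 416.3]]
[0.37893946 0.2428011  0.28      ] [0.41721877 0.22960574 0.31      ]
[-0.918 -0.028  0.338  1.898  0.01   1.271  0.828] 12.325
```

View pics/c5.png

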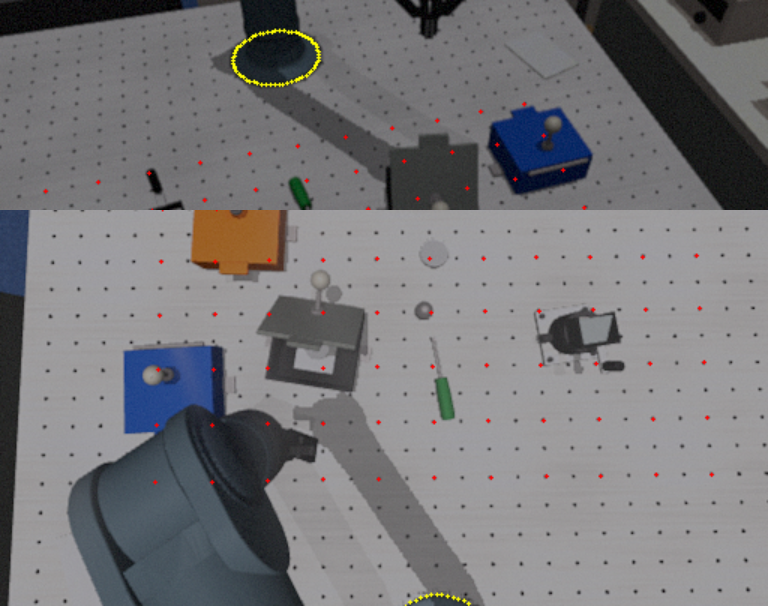

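Both calibrations match the base and table. The picture shows the fingertips about 30 mm higher than the reported TCP says, which explains passing over the tab. I check this with a gentle table touch and a picture.

Run:
```python
from h import *
p=read_eef_pos();q=[np.sin(.159/2),np.cos(.159/2),0,0]
movel([p[0],p[1],.05],q,speed=.3);f0=read_ft_force();print(f0.round(1),read_time_s())
z=.05
while z>-.03:
    z-=.003;
    try: movel([p[0],p[1],z],q,speed=.06)
    except MotionError as e: print(e);break
    f=read_ft_force()-f0
    if f[2]>4: break
print(z,read_eef_pos().round(4),f.round(1),read_time_s(),tip_of)
snap("scene","pics/c6.png",5,(230,60,350,180))
```

```text
[ 0.6  0.2 -0.1] 13.4083
-0.019000000000000006 [ 0.4235  0.2263 -0.0183] [-1.7 -0.9  6.5] 19.1583 <function make.<locals>.keyed.<locals>.call at 0x7f75a1ca9ee0>
```

View pics/c6.png

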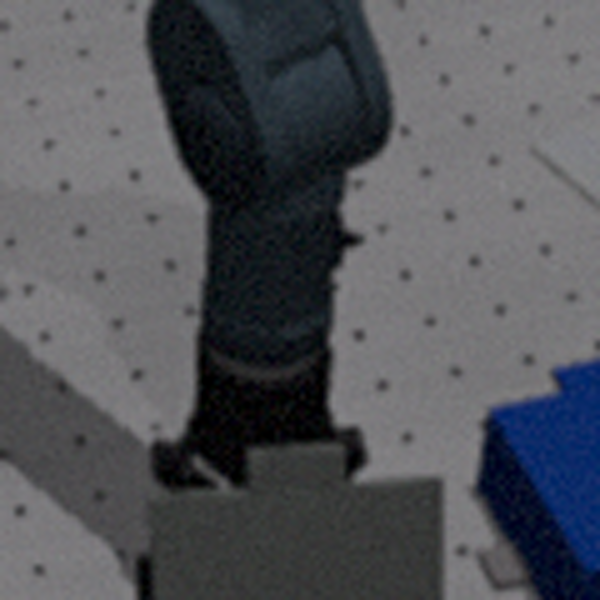

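Contact came at reported z = −0.018, so the real fingertip stands 18 mm above the reported TCP, i.e. the reported TCP is 37 mm too low. xy agrees with the picture. I redo the lid with that correction.

```bash
sed -i 's/,.019\])/,-.018])/; s/^move_gripper.*$/e=read_eef_pos();movel([e[0],e[1],.28],q,speed=.3)/; s/\[a\[0\]+.01,a\[1\],.30\]/[a[0]+.02,a[1],.25]/; s/s2.png",4,(230,120,400,250)/s7.png",5,(230,120,390,240)/; s/d in(1,2,3,4)/d in(1.5,3,4.5,6,7.5)/' lid.py; grep -n "0.02,9" lid.py; python3 lid.py
```

```text
8:for a in np.append(np.linspace(1.04,0.02,9),[0.0]):
21.6833 [ 0.02520261 -0.63698478  1.14853801]
1.04 [-0.1 -0.4  0.4] [0.5512 0.2057 0.1728]
0.91 [-0.9 -0.3 -0. ] [0.5346 0.2081 0.1626]
0.78 [ 0.9  0.1 -0.7] [0.52   0.2104 0.1509]
0.66 [-0.8  0.1 -0.2] [0.5072 0.2124 0.1376]
0.53 [ 0.9 -0.2  1.1] [0.4961 0.2141 0.1226]
0.4 [-0.4  1.   1.4] [0.4869 0.2155 0.1063]
0.28 [0.5 0.  0. ] [0.4799 0.2166 0.0889]
0.15 [ 0.8 -0.1 -0.2] [0.4751 0.2174 0.0709]
0.02 [-0.3  0.5 -0.5] [0.4726 0.2177 0.0523]
0.0 [-0.4  0.4  0.2] [0.473  0.218  0.0499]
1.5 [-2.2 -0.5  8.4] 0.049682268789064434
26.4333
```

View pics/s7.png

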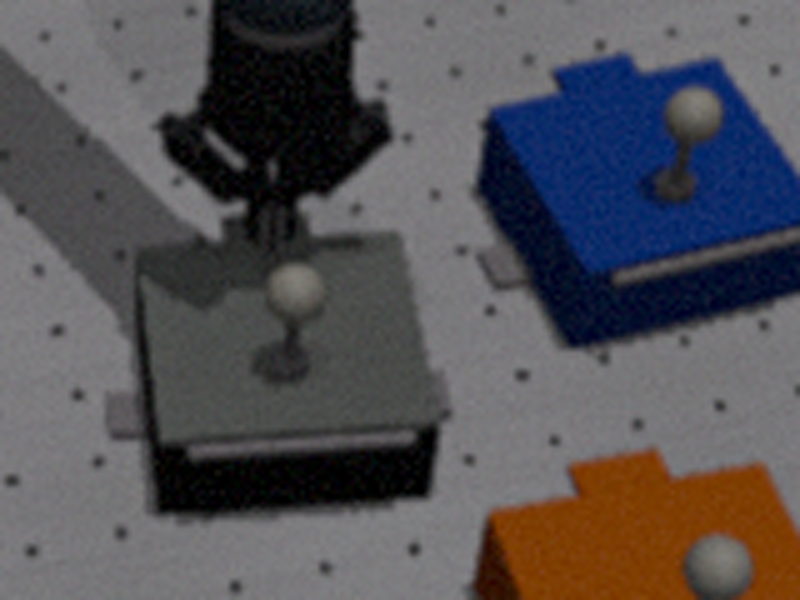

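Lid closed: it lies flat with the ball upright at scene (288.6,178.2), tip at true z 0.068 and 8 N against the rim. Now the knob, with the jaw axis along the final tangent.

Run:
```python
from h import *
e=read_eef_pos();movel([e[0],e[1],.20],speed=.25)
k=np.array([.4969,-.2540]);best=None
for s in(1,-1):
    q=[s*np.sin(np.pi/4),np.cos(np.pi/4),0,0]
    a=inverse_kinematics([*k,.21],q);b=inverse_kinematics([.553,-.304,.138],q)
    print(s,None if a is None else np.round(a,2),None if b is None else np.round(b,2))
    if a is not None and b is not None and (best is None or abs(a[6])<best[0]): best=(abs(a[6]),q)
q=best[1]
move_gripper(.045,25);move_ptp([*k,.21],q);movel([*k,.138],speed=.12);f0=np.mean([read_ft_force() for _ in range(5)],0)
print(q,read_time_s(),f0.round(1))
for c in("scene","top"):
    read_camera(c)
    for n in("ball","knob_mid"):print(c,n,[(np.round(r["at"],1).tolist(),round(r["confidence"],2)) for r in tip_of(c,n)[:4]])
print("pred",proj("scene",[.56295,.20367,.125]),proj("top",[.56295,.20367,.125]))
snap("scene","pics/s8.png",5,(70,110,180,220))
```

```text
1 [-0.52  0.37  1.12  1.86 -0.37  1.14  0.73] [-0.4   0.78  1.22  1.75 -0.79  1.2   1.04]
-1 [-0.64  0.58  1.39  1.87 -0.61  1.23 -2.2 ] [-0.45  0.92  1.37  1.75 -0.94  1.3  -2.  ]
[np.float64(0.7071067811865475), np.float64(0.7071067811865476), 0, 0] 30.2667 [ 0.3 -0.1  0.1]
scene ball [([372.8, 230.5], 0.98), ([288.2, 175.4], 0.72), ([366.5, 147.1], 0.68)]
scene knob_mid [([102.7, 181.1], 0.98)]
top ball [([209.2, 197.5], 0.86), ([153.7, 109.3], 0.67), ([102.4, 232.7], 0.64)]
top knob_mid [([402.8, 222.6], 0.74)]
pred [288.51736707 178.53840443] [208.21074972 198.5339235 ]
```

View pics/s8.png

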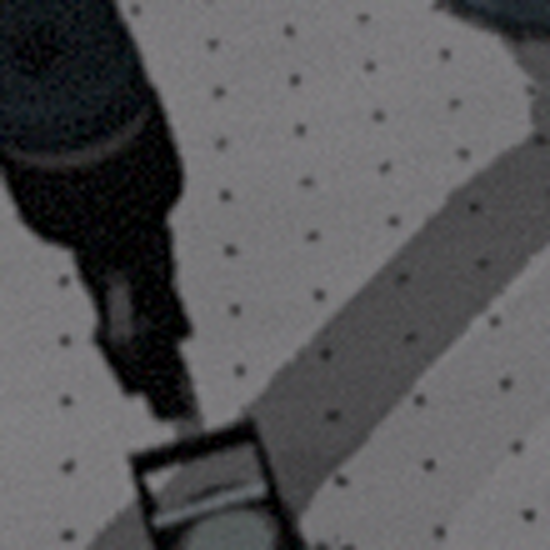

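The fingers stand around the knob, and the closed ball shows at scene (288,178), which agrees with the prediction. Grip, null the radial force, then carry it round.

```bash
cat > turn.py <<'E'
from h import *
F=lambda n=10:np.mean([read_ft_force() for _ in range(n)],0).round(2)
q=[2**-.5,2**-.5,0,0];move_gripper(0,25);print("gap",read_finger_gap(),read_eef_pos().round(4),F(),read_time_s())
e=read_eef_pos();X=[];Y=[]
for dx in(-.0015,.0015):
    movel([.4969+dx,-.254,.138],q,speed=.02);f=F();X.append(read_eef_pos()[0]);Y.append(f[0]);print(dx,read_eef_pos().round(4),f)
k=(Y[1]-Y[0])/(X[1]-X[0]);print("stiff",k,"x0",X[0]-Y[0]/k,read_time_s(),read_finger_gap())
E
python3 turn.py
```

```text
gap 0.015245590198288972 [ 0.4967 -0.2542  0.1381] [-0.36 -1.48  1.09] 30.9833
-0.0015 [ 0.4967 -0.2535  0.1382] [ 3.67 -0.09 -0.27]
0.0015 [ 0.4969 -0.2551  0.1381] [-3.64 -0.84  4.43]
stiff -34899.507204287984 x0 0.4967552195997825 31.5333 0.01522977453052441
```

Gripped, with the knob's radial position pinned at x = 0.4968, giving axis x = 0.5542 (fit 0.5543). Carry it round.

```bash
cat > arc.py <<'E'
from h import *
F=lambda n=10:np.mean([read_ft_force() for _ in range(n)],0).round(2)
q=[2**-.5,2**-.5,0,0];A=np.array([.49676+.058*np.cos(.142),-.2458]);B=np.array([.56295,.20367])
phi=np.arctan2(*(B-A)[::-1]);K=lambda t:A-.058*np.array([np.cos(t),np.sin(t)])
print(A,phi)
for t in np.linspace(.142,phi,13):
    movel([*K(t),.138],q,speed=.05);f=F();e=read_eef_pos();print(round(t,2),e[:2].round(4),f,round(np.hypot(*(e[:2]-A)),4))
    if np.hypot(f[0],f[1])>25:break
print("gap",read_finger_gap(),read_time_s())
E
python3 arc.py
```

```text
[ 0.55417623 -0.2458    ] 1.5512785393090063
0.14 [ 0.4968 -0.2541] [-1.08 -1.23  2.61] 0.058
0.26 [ 0.4982 -0.261 ] [-1.64 -0.08  4.18] 0.058
0.38 [ 0.5003 -0.2673] [-1.31 -1.43  3.95] 0.058
0.49 [ 0.5031 -0.2734] [-1.65 -0.19  4.13] 0.0581
0.61 [ 0.5067 -0.2791] [-1.78 -0.25  4.29] 0.058
0.73 [ 0.5109 -0.2845] [-1.69 -0.42  4.38] 0.058
0.85 [ 0.5157 -0.2892] [-0.91 -1.91  4.46] 0.058
0.96 [ 0.521  -0.2934] [-0.99 -2.08  5.28] 0.058
1.08 [ 0.5268 -0.2969] [-2.07 -0.6   4.84] 0.058
1.2 [ 0.533  -0.2998] [-1.47 -1.5   5.95] 0.058
1.32 [ 0.5394 -0.3019] [-2.01 -1.28  5.63] 0.058
1.43 [ 0.546  -0.3032] [-0.98 -0.55  4.8 ] 0.058
1.55 [ 0.5527 -0.3038] [-0.7  -1.34  4.89] 0.058
gap 0.015172937629074621 35.1833
```

Run:
```python
from h import *
pause(.6);print(read_eef_pos().round(4),read_joint_vel().round(3),read_finger_gap(),read_time_s())
a=read_camera("scene")
for n in("mirror","knob_mid"):print(n,[(np.round(r["at"],1).tolist(),round(r["confidence"],2)) for r in tip_of("scene",n)[:2]])
print("pred knob",proj("scene",[.5530,-.3038,.175]))
b=read_camera("top");f=lambda i,w:cv2.resize(i[:,:,::-1],w,interpolation=cv2.INTER_CUBIC)
cv2.imwrite("pics/c9.png",np.hstack([f(a[150:300,60:320],(520,300)),f(b[130:280,345:475],(260,300))]))
```

```text
[ 0.5524 -0.3038  0.1381] [-0.     0.     0.001 -0.001 -0.    -0.     0.   ] 0.0151625345466892 35.7833
mirror [([112.4, 211.4], 0.63)]
knob_mid [([82.5, 203.2], 0.95)]
pred knob [ 81.93575785 201.8388845 ]
```

View pics/c9.png

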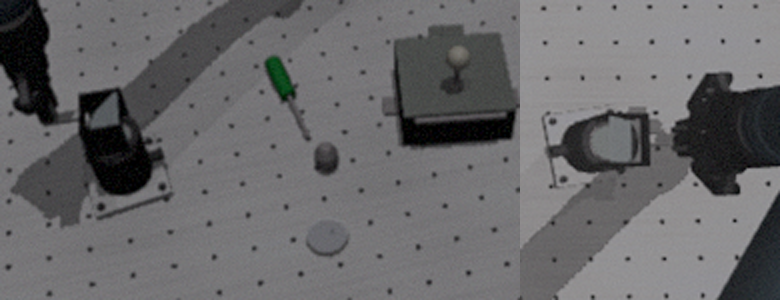

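Run:
```python
from h import *
movel([.5536,-.3038,.138],speed=.02);pause(.5);print(read_eef_pos().round(4),read_ft_force().round(1),read_finger_gap(),read_time_s());sign_off()
```

```text
[ 0.5529 -0.3038  0.1381] [-1.1 -1.   5. ] 0.015319896832205599 36.7333
the job is handed in; nothing more can be done
```

I closed the grey chamber's lid, then swung the mirror by its knob to face the ball. I signed off at 36.7 s with the gripper still holding the knob.

- **First lid attempt:** it never touched the lid. The reported tool position reads about 37 mm too low along the tool. I found this from a picture and confirmed it with a gentle touch of the bare table (6.5 N), then corrected for it.
- **Lid:** it was pressed onto the rim with about 8 N. The last picture shows it flat and the ball upright, and the ball's scene pixel is within 0.4 px of the closed-lid prediction by my own reading. The networks were 1–3 px off.
- **Mirror:** the head was turned about 1.41 rad, so that it looks along 1.551 rad, the computed direction to the ball. At the end:
  - The knob was within about 0.1 mm of its target along the arc.
  - Wrist force was about 5 N.
  - The finger gap was 15 mm on the 16 mm knob.
- **Not confirmed:** I could not see the ball in the mirror itself, so the aim rests on the fitted geometry, probably good to a few hundredths of a radian.
- **Loose objects:** none were touched.

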